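Start the bottle filler: gas, pump, spout

TASK

Set the two-spout bottle filler going in its proper start-up order: first push the mushroom-headed knob on the CO2 valve block all the way down, then switch the pump on by pressing the raised end of the rocker on the control box right over, and last tap the round start button in front of the spout that has the bottle under it, letting it spring back up. Do it all with light presses of the closed fingertips, pinching and lifting nothing, and finish clear. Leave alone the start button of the spout that only has the steel drip cup under it, and do not shift the bottle, the cup or anything else that stands loose on the bench.

Things in the scene. Friction and masses are not known exactly. Their poses are not given: they have to be found in the camera images.
- filler: two-spout bench bottle filler, bolted down, turned up to 7 degrees: steel tray 350 (x) x 320 (y) x 30 mm; along its front (-x) a console 90 mm deep, 62 mm high, with two start buttons; behind it two bottle rests, two posts and a red crossbeam with two arms (347 to 409 mm high, fittings to 440) holding the filling heads. Origin: centre of the underside; x from console to posts, y to the robot's left
- spout_left (a point): the lower end of the left (+y) filling head's rubber bung, 276 mm above the table, right above the centre of the left bottle rest (rest top 36 mm above the table). The left start button lies 157 mm nearer the robot, straight in front of it (-x of the filler)
- spout_right (a point): the same for the right (-y) filling head; the two heads are 160 mm apart
- start_left_top (a point): centre of the top face of the left (+y) start button, a round steel push button 32 mm across on the console, its top 86 mm above the table when up, pressed straight down
- start_right_top (a point): the same for the right (-y) start button, 160 mm from the left one
- start_left (a joint): travel of the left start button in m: 0 up, 0.008 fully down; its spring takes 2.5 N to start moving and 8 N fully down, and lifts it again when let go. It counts as pressed from 0.0035 (5 N)
- start_right (a joint): the same for the right start button
- gas_block: the CO2 valve block, bolted down: an aluminium block 110 x 70 mm, 64 mm high, on a steel plate 150 (x) x 110 (y) mm, with brass hose tails on both sides; on top a mushroom knob (nearer its -x end) and a pressure gauge 52 mm across, face up, 101 mm high, 61 mm behind the knob (+x). Origin: centre of the underside
- gas_knob_top (a point): centre of the top of the mushroom knob of the CO2 shut-off valve, 43 mm across, 108 mm above the table when out. It is pushed straight down; the head sits on a stiff over-travel spring (2.5 N per mm, 5 mm at most), so it gives about 1.5 mm before the stem moves
- gas_knob (a joint): travel of the knob's stem in m: about 0 out (gas shut), 0.012 fully in (gas open). It slides with about 4 N of friction and stays where it is left; there is no spring
- pump_box: the pump control box, bolted down: a grey steel box 170 (x) x 120 (y) mm, 64 mm high; on top a paddle rocker nearer its -x end, a small fixed speed dial and a lamp at its +x end. The rocker is 54 mm long (x), 37 mm wide, a shallow V from the side; its pivot line lies 80 mm above the table, 30 mm to -x of the origin. Origin: centre of the underside
- rocker_press (a point): the spot to press on the rocker: on the top face of its raised (+x) half, 19 mm from the pivot line, 8 mm from the end; moves with the rocker. When off, this half slopes up by 0.36 rad (this spot 87 mm, its end 90 mm above the table) and the other half lies level; when on, this half lies level, 80 mm above the table, and the other half stands up
- pump_rocker (a joint): angle of the rocker in rad: about 0 off (far half raised), 0.36 on (pressed right over). It turns with a friction of 0.04 N m (2 to 5 N at the fingertip) and stays where it is left
- bottle: the bottle to be filled: loose amber longneck, 69 mm across, 234 mm high, open, no cap or label, standing on one of the two bottle rests under its filling head (which one differs from run to run). Origin: centre of its underside
- drip_cup: loose open steel cup, 74 mm across, 85 mm high, standing on the other bottle rest to catch drips. Origin: centre of its underside
- capped_a: loose capped bottle with a paper label, 70 mm across, 236 mm high, on the table; to be left alone. Origin: centre of its underside
- capped_b: another one like it; to be left alone
- glass: loose clear tasting glass, 68 mm across, 100 mm high; to be left alone. Origin: centre of its underside
- label_roll: loose roll of paper labels, 90 mm across, 50 mm high, lying flat; to be left alone. Origin: centre of its underside
- spanner: loose steel spanner lying flat; to be left alone
- cap_tub: loose white tub of crown caps, 100 x 80 x 45 mm; to be left alone. Origin: centre of its underside
- brush: loose brush lying flat; to be left alone
Mind the look-alikes: they are no part of the job. Leave any green look-alike of the gas_block alone.

How it is judged:
By the outcome, as a careful person would: the job done as asked, in the order asked, and still so for the second after the job is handed in, with the robot touching nothing.
It also fails if it takes over 58 s, if anything falls off the work surface, if the arm or the gripper's body presses on something with over 40 N, if the wrist force passes 120 N, or if a joint passes its speed limit or range.

ROBOT

A 6-joint arm with a two-finger parallel gripper is mounted at the origin on the work surface. World frame = base frame: x ahead of the robot, y to its left, z up, the work surface at z = 0. Lengths are in mm, angles in rad, forces in N, time in s.
With the tool pointing down it reaches from about 275 to 750 mm from the base axis. Payload 10.2 kg.
Tool frame: the origin (TCP) lies at the very end of the fingers, on their centre line; the grasp point (between the pads) lies 19 mm behind it (ctrl.grip_depth is the distance from the TCP to the grasp point, in mm); z points along the fingers, x is the direction in which the jaws open and shut, and the axes are right-handed (so a half turn about z gives the same grasp; the last joint's range is limited). The gripper opens to 85 mm and grips with 20 to 120 N. Pads are 22 mm wide; open, the fingers measure 114 mm over their backs; the gripper's body (76 mm by 85 mm) begins 54 mm behind the grasp point. The pads swing forward as they close: fully open they stand 13 mm farther back than shut.
Start: joints at [-1.541, 0.313, 1.498, -0, 1.331, -0.223], TCP at [131.297, -508.323, 231.294] pointing down, gripper open.
Joint ranges: [-2.94, 2.94], [-0.97, 2.17], [0.19, 2.56], [-1.23, 4.37], [0.02, 3.11], [-2.88, 2.88]. Speed limits (rad/s): [2.39, 2.39, 3.01, 3.14, 3.14, 3.14].

INTERFACE

Orientations are given as a unit quaternion [w, x, y, z].
In Python, from rig import ctrl gives the robot as it stands.
- The arm moves only by the tool play_rows, never from a script. Its argument "motion" is a list of rows, each a list of 2 entries, a list of its own where there are three numbers: the shift along the tool's x, y, z in mm, then the turn, a rotation vector about the tool's x, y, z in degrees. A call has 1 to 20 rows; each row shifts and turns the commanded pose from where the row before left it, along the tool's axes as they then stand; what a row does not reach is not made up. A row lasts 1/12 s, in which the tool goes at most 41.7 mm and 7.16 degrees, less where a joint would pass 70% of its speed; a pose out of reach is approached as far as the arm can. A call with a gripper value outside its range is refused whole. "fingers" is the finger opening in mm, from 0 to 85.4, set as the call begins (left out, the last holds). The fingers move at their own pace and stop on an object; "squeeze" is the grip in N (left out, the last holds). Time passes only in rows, so rows that do not move let the fingers close. It gives the time, the measured TCP pose, the force and the opening at its end, in the units of the state.
- ctrl.sense(): the state, without advancing time (a new reading comes with each control period).
- ctrl.capture(name): name is "scene" or "top"; returns the picture (480x640x3 uint8, red, green, blue); there is no depth.
- ctrl.get_calibration(name): a dict with "K" (3x3 intrinsics, pixels), "R" (3x3) and "t" (3): a world point X has camera coordinates R X + t. Camera axes: x right, y down, z forward; pixel columns grow to the right and rows downward; lengths in mm; the calibration is good to about 2 mm. A picture is of the moment at which its call begins. get_calibration takes no time and is no camera call.
- ctrl.finish_job(): hands the job in, once; it reports no verdict.
Trained networks look in the newest picture that a camera, given by its name, has taken for a name from the list of things; names that differ only in an ending like _2 or _b are one class to them, and where a whole thing is asked for, a point or a joint stands for the part that bears it (a point fixed in the world has none). Each returns a list of dicts, best first, with "p" (0 to 1); they miss things now and then, are a little off and sometimes report something else, mostly with a low value. They report only what shows in the picture. A call takes as long as a camera call. They do not tell look-alikes from the thing itself.
- ctrl.spot_in(camera, name): "position" ([column, row] as shares, 0 to 1, of the picture: columns of its width, rows of its height, amid what is visible of it).
The state is a dict: "time_s": time; "joints": joint angles; "dq": joint speeds; "tau": joint torques, N m; "eef_pos": TCP position; "ee_rot": TCP orientation; "force": force on the tool from outside, world axes, zero at the start; "wrist_torque": the same for the moment, N m; "grip_width": opening from 0.0 (shut) to 1.0 (fully open).
Only numpy, scipy, OpenCV 4.12 (cv2) and the standard library are available. Lean on these libraries where they do the work, as an engineer would, in place of code of your own. Each camera call takes 0.05 s, during which the arm holds its last target. There are 200 camera calls.

## Working session

There is one attempt and no reset: what is moved stays moved. The work goes in short steps, Python scripts to look and compute and a tool call to move; the robot and the scene stay as the last step left them, time stands still between calls to the robot, and variables do not carry over. Pictures are saved under pics/ and viewed, about 8 in all and at most 12, crops included, and the job is handed in when it is done.

Besides the shell and the picture viewer there is one more tool, called by a JSON object that holds its "api" and its "payload", one argument or row to a line. play_rows: Moves the arm, as the interface text tells. Its arguments: {"type":"object","properties":{"motion":{"type":"array"},"fingers":{"type":"number"},"squeeze":{"type":"number"}},"required":["motion"]}

```bash
mkdir -p pics; cat > h.py <<'E'
import numpy as np, cv2
from rig import ctrl
def save(cam,name):
    im=ctrl.capture(cam); cv2.imwrite('pics/'+name,im[:,:,::-1]); return im
def ray(cam,px):
    c=ctrl.get_calibration(cam);K,R,t=[np.array(c[k],float) for k in 'KRt']
    return -R.T@t, R.T@np.linalg.inv(K)@np.array([px[0],px[1],1.])
def at(cam,px,z):
    o,d=ray(cam,px); return o+d*(z-o[2])/d[2]
def proj(cam,X):
    c=ctrl.get_calibration(cam);K,R,t=[np.array(c[k],float) for k in 'KRt']
    p=K@(R@np.array(X,float)+t); return p[:2]/p[2]
E
python3 - <<'E'
from h import *
for c in('scene','top'):
    save(c,c+'1.png')
    print(c,ray(c,(320,240)))
    for n,z in dict(start_left_top=86,start_right_top=86,gas_knob_top=108,gas_block=64,rocker_press=87,pump_box=64,bottle=150,drip_cup=100,capped_a=120,glass=80).items():
        for d in ctrl.spot_in(c,n)[:3]:
            p=np.array(d['position'])*[640,480]; print(n,round(d['p'],2),p.round(),at(c,p,z).round())
s=ctrl.sense();print(s)
E
```

```text
scene (array([1162.65833455,  950.84382279, 1291.57999195]), array([-0.4069958 , -0.60097496, -0.68795568]))
start_left_top 0.58 [340. 295.] [521.  96.  86.]
start_right_top 0.41 [311. 252.] [497. -78.  86.]
gas_knob_top 0.67 [263. 153.] [ 391. -526.  108.]
gas_knob_top 0.45 [270. 201.] [ 495. -302.  108.]
gas_block 0.94 [258. 170.] [ 424. -504.   64.]
gas_block 0.61 [272. 204.] [ 472. -333.   64.]
rocker_press 0.86 [405. 351.] [493. 327.  87.]
rocker_press 0.44 [270. 201.] [ 484. -324.   87.]
pump_box 0.67 [391. 368.] [540. 334.  64.]
pump_box 0.4 [285. 313.] [661.  54.  64.]
pump_box 0.29 [270. 200.] [ 464. -354.   64.]
bottle 0.76 [257. 272.] [686. -35. 150.]
drip_cup 0.15 [272. 278.] [641. -39. 100.]
capped_a 0.83 [194. 239.] [ 755. -265.  120.]
capped_a 0.67 [318. 375.] [715. 288. 120.]
glass 0.66 [315. 188.] [ 330. -312.   80.]
glass 0.38 [310. 252.] [495. -84.  80.]
top (array([ 348.39612356,  -24.60617787, 1633.01934743]), array([ 0.11529502,  0.01847026, -0.99333632]))
start_left_top 0.71 [321. 191.] [690.   1.  86.]
start_right_top 0.66 [345. 247.] [505. -78.  86.]
gas_knob
[... 499 characters left out ...]
. 200.] [660. -82.  80.]
{'time_s': 1.1, 'joints': array([-1.54143257e+00,  3.12893540e-01,  1.49768925e+00, -4.30555582e-06,
        1.33099026e+00, -2.23422502e-01]), 'dq': array([-0.00031228, -0.00069076,  0.00136015, -0.00082285, -0.00181455,
        0.0020627 ]), 'tau': array([-1.13456426e-03, -4.12176669e+01, -2.59899098e+01, -1.85608965e-04,
        5.57389412e-04, -3.72214174e-06]), 'eef_pos': array([ 131.27996559, -508.33363551,  231.30153601]), 'ee_rot': array([ 8.90140537e-06,  7.90602184e-01, -6.12330129e-01,  4.61448566e-06]), 'force': array([ 0.00227003, -0.23948761, -0.07809105]), 'wrist_torque': array([ 0.00695709, -0.00474585,  0.0065414 ]), 'grip_width': 0.9992416970322475}
```

View pics/scene1.png

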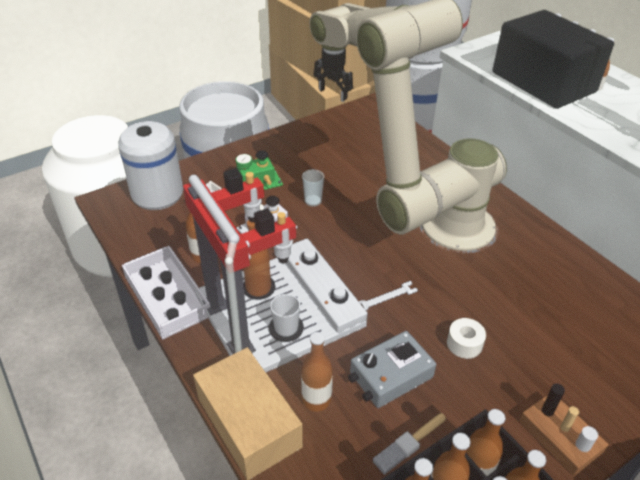

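View pics/top1.png

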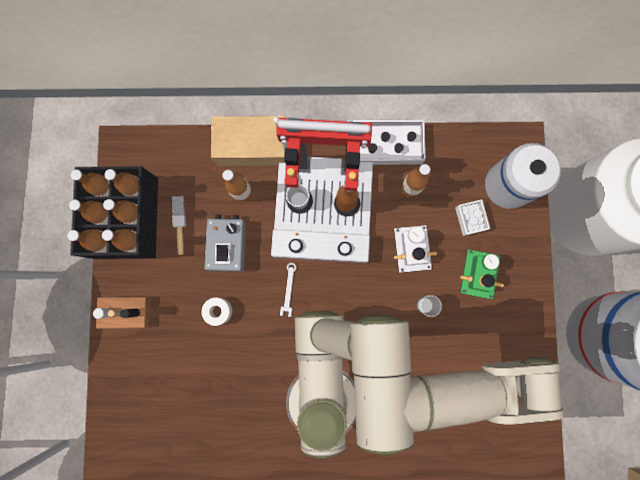

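The open bottle is under the right (-y) head (top pixel 345,200) and the cup is on the left. The real gas block is the white/aluminium one at top (413,250), and the green one at (482,275) is the look-alike. The rocker is at (222,252). I'll zoom in on these in both cameras.

```bash
python3 - <<'E'
from h import *
a=cv2.imread('pics/top1.png'); b=cv2.imread('pics/scene1.png')
def crop(im,cx,cy,w=40,h=44):
    c=cv2.resize(im[cy-h//2:cy+h//2,cx-w//2:cx+w//2],None,fx=6,fy=6,interpolation=cv2.INTER_CUBIC)
    for k in range(0,w,10): cv2.putText(c,str(cx-w//2+k),(k*6,10),0,.35,(0,0,255)); cv2.line(c,(k*6,12),(k*6,20),(0,0,255))
    for k in range(0,h,10): cv2.putText(c,str(cy-h//2+k),(0,k*6+4),0,.35,(255,0,0)); cv2.line(c,(24,k*6),(32,k*6),(255,0,0))
    return c
cv2.imwrite('pics/z.png',np.vstack([np.hstack([crop(a,x,y) for x,y in((414,248),(345,246),(222,250))]),np.hstack([crop(b,x,y) for x,y in((272,205),(310,258),(402,356))])]))
E
```

```text
(no output)
```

View pics/z.png

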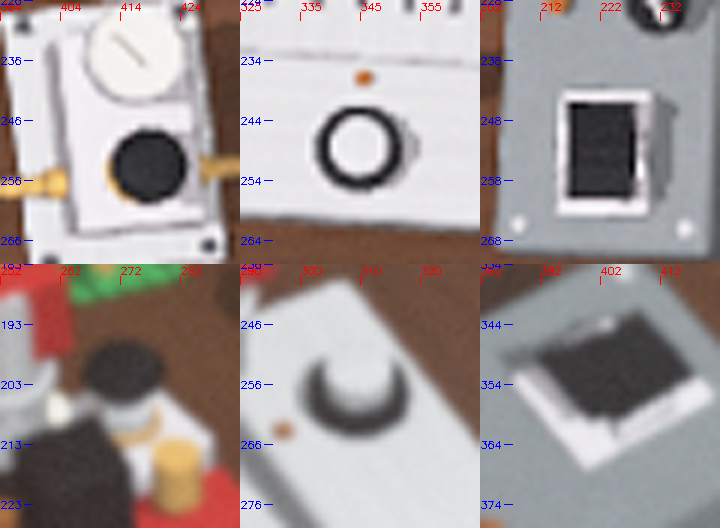

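```bash
python3 - <<'E'
from h import *
for n,c,p,z in [('knob','top',(418.7,253.6),106),('knob','scene',(272.8,199.5),108),('btn','top',(345,248.7),86),('btn','scene',(309.8,252.5),86),('btnring','top',(344.8,248.7),64),
 ('gauge','top',(415.5,235.5),101),('rk far','top',(222.3,244.7),90),('rk near','top',(222.3,261.3),80),('rk c','top',(222.3,253),82),('rk BL','top',(216.5,253),80),('rk BR','top',(228.2,253),80)]:
    print(n,c,at(c,p,z).round(1))
E
```

```text
knob top [ 479.3 -309.4  106. ]
knob scene [ 483.1 -304.   108. ]
btn top [499.  -76.2  86. ]
btn scene [500.6 -76.   86. ]
btnring top [501.1 -76.3  64. ]
gauge top [ 537.9 -301.8  101. ]
rk far top [515.2 318.6  90. ]
rk near top [462.4 320.   80. ]
rk c top [489.1 319.9  82. ]
rk BL top [489.4 339.1  80. ]
rk BR top [489.1 301.3  80. ]
```

{"api": "play_rows", "payload": {
  "motion": [
    [[0,0,0],[0,0,0]]
  ],
  "fingers": 0
}}

```text
time_s: 1.18
eef_pos: [131.3, -508.3, 231.3]
ee_rot: [0.0, 0.791, -0.612, 0.0]
force: [-1.2, 0.8, -0.2]
grip_width: 0.885
```

Estimated targets (x, y):

| Target | x | y |
|---|---|---|
| Knob | 480 | -308 |
| Rocker pivot | 489.5 | |
| Rocker press | 506 | 319.5 |
| Right start button | 500 | -76 |

I'm moving above the knob with the fingers closed.

{"api": "play_rows", "payload": {
  "motion": [
    [[-8,-30,5],[0,0,0]],
    [[-8,-30,5],[0,0,0]],
    [[-8,-30,5],[0,0,0]],
    [[-8,-30,5],[0,0,0]],
    [[-8,-30,5],[0,0,0]],
    [[-8,-30,5],[0,0,0]],
    [[-8,-30,5],[0,0,0]],
    [[-8,-30,5],[0,0,0]],
    [[-8,-30,5],[0,0,0]],
    [[-8,-30,5],[0,0,0]],
    [[-8,-30,5],[0,0,0]],
    [[-8,-30,5],[0,0,0]],
    [[-8,-30,5],[0,0,0]],
    [[0,0,0],[0,0,0]],
    [[0,0,0],[0,0,0]]
  ],
  "fingers": 0
}}

```text
time_s: 2.43
eef_pos: [483.6, -309.2, 165.8]
ee_rot: [-0.0, 0.791, -0.611, -0.0]
force: [-0.8, -0.0, -0.4]
grip_width: 0.002
```

{"api": "play_rows", "payload": {
  "motion": [
    [[-1,1.5,10],[0,0,0]],
    [[-1,1.5,15],[0,0,0]],
    [[0,0,15],[0,0,0]],
    [[0,0,9],[0,0,0]],
    [[0,0,3],[0,0,0]],
    [[0,0,0],[0,0,0]],
    [[0,0,0],[0,0,0]]
  ]
}}

```text
time_s: 3.02
eef_pos: [479.4, -309.4, 114.8]
ee_rot: [0.0, 0.79, -0.613, 0.0]
force: [0.8, 0.2, 0.2]
grip_width: -0.002
```

```bash
python3 - <<'E'
from h import *
a=save('top','t2.png');b=save('scene','s2.png')
f=lambda im,x,y:cv2.resize(im[y-40:y+40,x-40:x+40,::-1],None,fx=5,fy=5,interpolation=cv2.INTER_CUBIC)
cv2.imwrite('pics/z2.png',np.hstack([f(a,416,250),f(b,272,200)]))
print(ctrl.sense()['eef_pos'],ctrl.sense()['force'])
E
```

```text
[ 479.67116298 -309.32409294  115.1150372 ] [ 0.24350859 -0.06286217  0.18979549]
```

View pics/z2.png

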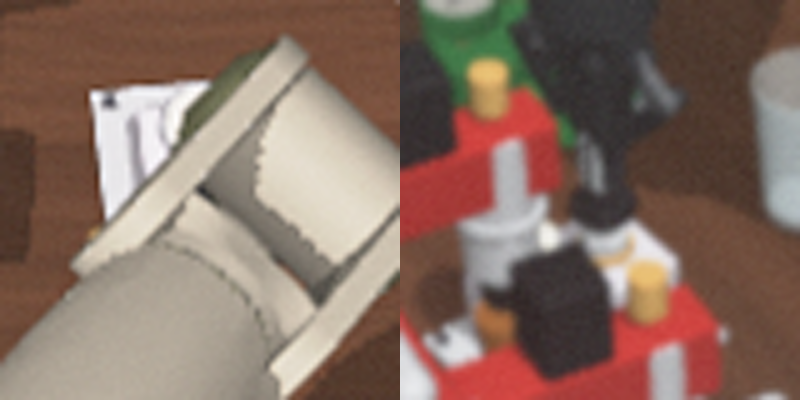

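The fingertips are centred over the knob, so I'm pressing down.

{"api": "play_rows", "payload": {
  "motion": [
    [[0,0,5],[0,0,0]],
    [[0,0,3],[0,0,0]],
    [[0,0,3],[0,0,0]],
    [[0,0,3],[0,0,0]],
    [[0,0,3],[0,0,0]],
    [[0,0,2],[0,0,0]],
    [[0,0,2],[0,0,0]],
    [[0,0,1],[0,0,0]],
    [[0,0,0],[0,0,0]],
    [[0,0,0],[0,0,0]]
  ]
}}

```text
time_s: 3.95
eef_pos: [479.7, -309.1, 92.9]
ee_rot: [0.0, 0.791, -0.612, 0.0]
force: [-1.0, 0.0, 8.2]
grip_width: 0.001
```

{"api": "play_rows", "payload": {
  "motion": [
    [[0,0,0.7],[0,0,0]],
    [[0,0,0.5],[0,0,0]],
    [[0,0,0],[0,0,0]],
    [[0,0,0],[0,0,0]]
  ]
}}

```text
time_s: 4.28
eef_pos: [479.7, -309.1, 92.0]
ee_rot: [0.0, 0.791, -0.612, 0.0]
force: [-1.8, 1.4, 10.5]
grip_width: -0.001
```

The force rises along the head spring's rate, so the stem has bottomed and the knob is fully in. I'm lifting and crossing to the rocker.

{"api": "play_rows", "payload": {
  "motion": [
    [[0,0,-8],[0,0,0]],
    [[0,0,-15],[0,0,0]],
    [[0,0,-22],[0,0,0]],
    [[0,0,-25],[0,0,0]],
    [[-10,-2,-25],[0,0,0]],
    [[-25,-4,-10],[0,0,0]],
    [[-30,-5,0],[0,0,0]],
    [[-30,-5,0],[0,0,0]],
    [[-30,-5,0],[0,0,0]],
    [[-30,-5,0],[0,0,0]],
    [[-30,-5,0],[0,0,0]],
    [[-30,-5,0],[0,0,0]],
    [[-30,-5,0],[0,0,0]],
    [[-30,-5,0],[0,0,0]],
    [[-30,-5,0],[0,0,0]]
  ]
}}

```text
time_s: 5.53
eef_pos: [451.9, 0.7, 195.8]
ee_rot: [0.0, 0.791, -0.612, -0.0]
force: [0.2, -0.0, -0.3]
grip_width: 0.0
```

{"api": "play_rows", "payload": {
  "motion": [
    [[-30,-13,0],[0,0,0]],
    [[-30,-13,0],[0,0,0]],
    [[-30,-13,0],[0,0,0]],
    [[-30,-13,0],[0,0,0]],
    [[-30,-13,0],[0,0,0]],
    [[-30,-13,0],[0,0,0]],
    [[-30,-13,0],[0,0,0]],
    [[-30,-13,0],[0,0,0]],
    [[-20,-13,5],[0,0,0]],
    [[-10,-8,10],[0,0,0]],
    [[0,0,0],[0,0,0]],
    [[0,0,0],[0,0,0]]
  ]
}}

```text
time_s: 6.53
eef_pos: [505.5, 291.8, 180.2]
ee_rot: [0.001, 0.791, -0.612, -0.001]
force: [0.7, -0.1, -0.3]
grip_width: -0.002
```

{"api": "play_rows", "payload": {
  "motion": [
    [[-6.7,-1.9,5],[0,0,0]],
    [[-10,-3,15],[0,0,0]],
    [[-10,-2.5,20],[0,0,0]],
    [[0,0,20],[0,0,0]],
    [[0,0,12],[0,0,0]],
    [[0,0,8],[0,0,0]],
    [[0,0,0],[0,0,0]],
    [[0,0,0],[0,0,0]]
  ]
}}

```text
time_s: 7.2
eef_pos: [506.8, 319.3, 101.7]
ee_rot: [-0.0, 0.79, -0.613, 0.0]
force: [-0.1, -0.5, 0.1]
grip_width: 0.002
```

```bash
python3 - <<'E'
from h import *
a=save('top','t3.png');b=save('scene','s3.png')
f=lambda im,x,y:cv2.resize(im[y-40:y+40,x-40:x+40,::-1],None,fx=5,fy=5,interpolation=cv2.INTER_CUBIC)
cv2.imwrite('pics/z3.png',np.hstack([f(a,416,250),f(b,400,345)]))
print(ctrl.sense()['eef_pos'],ctrl.sense()['force'])
E
```

```text
[507.12459674 319.54430781 102.31931525] [-0.19997865  0.01223793 -0.02827979]
```

View pics/z3.png

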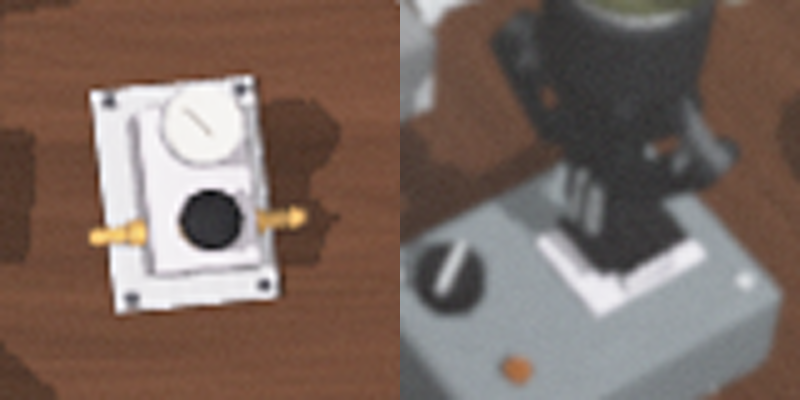

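The knob sits lower now, with the brass collar hidden. The fingertips are over the rocker's dial-side (+x, raised) half, so I'm pressing.

{"api": "play_rows", "payload": {
  "motion": [
    [[0,0,8],[0,0,0]],
    [[0,0,4],[0,0,0]],
    [[0,0,3],[0,0,0]],
    [[0,0,2],[0,0,0]],
    [[0,0,2],[0,0,0]],
    [[0,0,2],[0,0,0]],
    [[0,0,1],[0,0,0]],
    [[0,0,0],[0,0,0]],
    [[0,0,0],[0,0,0]]
  ]
}}

```text
time_s: 8.05
eef_pos: [506.9, 319.6, 80.0]
ee_rot: [-0.0, 0.791, -0.612, 0.0]
force: [-1.2, -1.4, 9.3]
grip_width: 0.003
```

{"api": "play_rows", "payload": {
  "motion": [
    [[0,0,0.6],[0,0,0]],
    [[0,0,0],[0,0,0]],
    [[0,0,0],[0,0,0]]
  ]
}}

```text
time_s: 8.3
eef_pos: [506.9, 319.6, 79.9]
ee_rot: [-0.0, 0.791, -0.612, 0.0]
force: [-2.2, -2.1, 12.4]
grip_width: 0.003
```

The rocker is on a hard stop at 80 mm, so it is fully over. I'm lifting and going to the right start button.

{"api": "play_rows", "payload": {
  "motion": [
    [[0,0,-8],[0,0,0]],
    [[0,0,-15],[0,0,0]],
    [[0,0,-22],[0,0,0]],
    [[0,0,-25],[0,0,0]],
    [[10,5,-25],[0,0,0]],
    [[20,11,-10],[0,0,0]],
    [[25,14,0],[0,0,0]],
    [[25,14,0],[0,0,0]],
    [[25,14,0],[0,0,0]],
    [[25,14,0],[0,0,0]],
    [[25,14,0],[0,0,0]],
    [[25,14,0],[0,0,0]],
    [[30,1,0],[0,0,0]],
    [[30,1,0],[0,0,0]],
    [[30,1,0],[0,0,0]],
    [[30,1,0],[0,0,0]],
    [[30,1,0],[0,0,0]],
    [[25,0,0],[0,0,0]],
    [[0,0,0],[0,0,0]],
    [[0,0,0],[0,0,0]]
  ]
}}

```text
time_s: 9.97
eef_pos: [493.4, -50.9, 183.2]
ee_rot: [0.0, 0.79, -0.613, -0.001]
force: [-0.5, 0.4, -0.3]
grip_width: 0.001
```

```bash
python3 - <<'E'
from h import *
s=ctrl.sense();print(s['eef_pos'])
R=lambda D:(0.25*D[0]-.968*D[1],-.968*D[0]-.25*D[1])
print(R(np.array([500,-76])-s['eef_pos'][:2]))
b=save('scene','s4.png');a=save('top','t4.png')
f=lambda im,x,y:cv2.resize(im[y-35:y+35,x-35:x+35,::-1],None,fx=5,fy=5,interpolation=cv2.INTER_CUBIC)
cv2.imwrite('pics/z4.png',np.hstack([f(a,222,250),f(b,400,355)]))
E
```

```text
[493.43155857 -50.90398485 183.19459794]
(np.float64(25.93505301886798), np.float64(-0.08424751832249644))
```

View pics/z4.png

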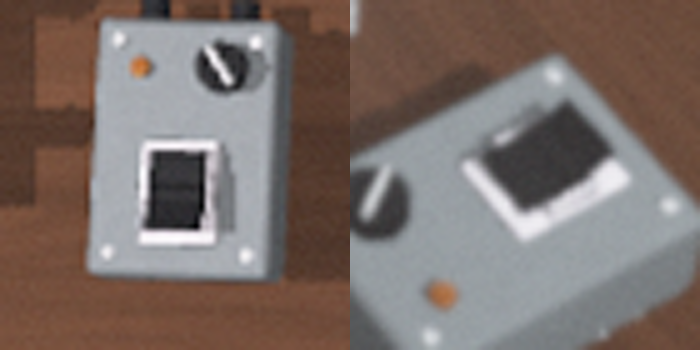

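The rocker has flipped: the dial-side half lies level and the near half is raised. Next is the button.

{"api": "play_rows", "payload": {
  "motion": [
    [[8,0,5],[0,0,0]],
    [[10,0,10],[0,0,0]],
    [[8,0,20],[0,0,0]],
    [[0,0,20],[0,0,0]],
    [[0,0,15],[0,0,0]],
    [[0,0,10],[0,0,0]],
    [[0,0,3],[0,0,0]],
    [[0,0,0],[0,0,0]],
    [[0,0,0],[0,0,0]]
  ]
}}

```text
time_s: 10.82
eef_pos: [500.5, -75.7, 101.0]
ee_rot: [-0.0, 0.791, -0.612, 0.0]
force: [-1.0, 0.7, -0.0]
grip_width: 0.0
```

```bash
python3 - <<'E'
from h import *
b=save('scene','s5.png');s=ctrl.sense();print(s['eef_pos'],s['force'])
cv2.imwrite('pics/z5.png',cv2.resize(b[200:320,240:400,::-1],None,fx=4,fy=4,interpolation=cv2.INTER_CUBIC))
E
```

```text
[500.65441388 -75.73751705 101.2448136 ] [ 0.25828856 -0.06347339 -0.50701439]
```

View pics/z5.png

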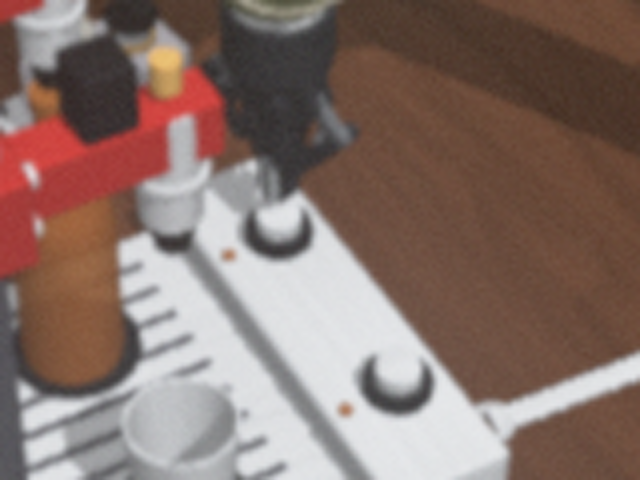

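The fingertips are over the right-hand button, the one in front of the bottle. I'm tapping it.

{"api": "play_rows", "payload": {
  "motion": [
    [[0,0,8],[0,0,0]],
    [[0,0,5],[0,0,0]],
    [[0,0,4],[0,0,0]],
    [[0,0,3],[0,0,0]],
    [[0,0,2],[0,0,0]],
    [[0,0,0],[0,0,0]]
  ]
}}

```text
time_s: 11.37
eef_pos: [500.3, -75.6, 78.6]
ee_rot: [-0.0, 0.791, -0.612, 0.0]
force: [-1.5, 1.2, 7.5]
grip_width: 0.001
```

The TCP is at 78.6 mm (about 7.4 mm of travel) with 7.5 N, so the button is pressed. I'm releasing it and retreating up and back.

{"api": "play_rows", "payload": {
  "motion": [
    [[0,0,-6],[0,0,0]],
    [[0,0,-10],[0,0,0]],
    [[0,0,-20],[0,0,0]],
    [[0,0,-25],[0,0,0]],
    [[0,0,-25],[0,0,0]],
    [[0,10,-20],[0,0,0]],
    [[0,25,-10],[0,0,0]],
    [[0,30,0],[0,0,0]],
    [[0,25,0],[0,0,0]],
    [[0,10,0],[0,0,0]],
    [[0,0,0],[0,0,0]],
    [[0,0,0],[0,0,0]],
    [[0,0,0],[0,0,0]]
  ]
}}

```text
time_s: 12.45
eef_pos: [404.3, -100.6, 194.7]
ee_rot: [-0.0, 0.791, -0.612, 0.0]
force: [0.1, -0.1, -0.3]
grip_width: -0.002
```

```bash
python3 - <<'E'
from h import *
b=save('scene','s6.png');a=save('top','t6.png');s=ctrl.sense();print(s['eef_pos'],s['force'],s['time_s'])
cv2.imwrite('pics/z6.png',np.hstack([cv2.resize(a[150:330,190:470,::-1],(500,321)),cv2.resize(b[180:330,240:380,::-1],(300,321))]))
E
```

```text
[ 404.14155946 -100.44783566  194.37954535] [ 0.35815853  0.09040547 -0.04044471] 12.55
```

View pics/z6.png

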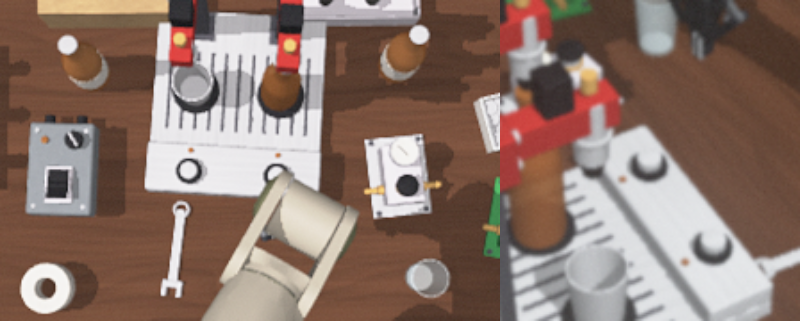

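Both buttons are up, the rocker is on, the knob is in, and nothing has shifted. The arm is clear, so I'm handing in.

```bash
python3 -c "
from rig import ctrl
print(ctrl.finish_job())"
```

```text
the job is handed in; nothing more can be done
None
```

I started the filler in the order asked, using closed fingertips only, and handed it in at about 12.6 s of robot time.

- **CO2 knob:** I pushed it down until the stem bottomed. The force reached 10.5 N and was rising at the head spring's rate, and the last picture shows the knob down.
- **Pump rocker:** I pressed it right over to a hard stop, with the fingertips at 79.9 mm. The pictures show it flipped.
- **Start button:** I tapped the right-hand one, since the bottle is under the right spout. It went down about 7.4 mm at 7.5 N and was let go.

The last pictures show both start buttons up, and the bottle, cup and other loose things I could see where they were. The arm is clear, with close to zero force on it. No check failed; the only disagreement was that the two cameras placed the knob about 6 mm apart, and I used the top camera's position.

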